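# Unbolt the child-proof kitchen chest

### The job

Unbolt the white kitchen chest: with one fingertip press the red spring catch right down, and while holding it down push the black knob of the bolt with the other finger until the bolt is drawn fully out of the lid's keeper. Then let the catch spring up again so that it locks the bolt open, and leave everything alone. Only push with the fingers: keep the lid shut and do not disturb or pick up anything else.

Things in the scene. Friction and masses are not known exactly. Their poses are not given: they have to be found in the camera images.
- chest: white metal chest fixed to the worktop, 220 (x) x 440 (y) x 130 (z) mm, origin at the centre of its underside; at yaw 0 its front faces the robot (-x). The flat top is at z = 130: its -y part (y -220 to +32) is a fixed white deck with the lock, its +y part (y +34 to +218) a wooden lid with the bolt's keeper
- lock_plate (a point): centre of the lock's steel plate on the deck, at the height of the chest's top; plate x -50..50, y -85..85, 2 mm thick. At x = +24 a steel rod (dia. 16) lies along y through two guide arches on the plate (y = -73, +74) and, while bolted, a keeper arch on the lid (y = 104). Apart from knob and catch all of the lock stays below 26 mm over the top. Axes as the chest's
- paddle_top (a point): centre of the upper face of the red catch paddle, a flat bar 26 (x) x 110 (y) x 8 (z) mm along the bolt; at rest at x = -24, y = -40, z = 172 of the chest. Moves straight down up to 12 mm on a spring (about 4 N when just touched, 8 N at its bottom stop), springs up when let go. A finger can press anywhere on it and slide along it. Axes as the chest's
- knob_top (a point): centre of the top of the bolt's black knob, an upright block 26 (x) x 12 (y) x 46 (z) mm on the rod, its top 60 mm above the chest's top; while bolted at x = +24, y = -40, z = 190 of the chest, 48 mm across from the paddle's centre line. Push its +y face towards the chest's -y to draw the bolt. Axes as the chest's
- bolt (a joint): m the bolt is drawn towards the chest's -y: 0 = in the keeper (starts at 0 to 0.0015), 0.040 = fully open on its stop. About 2 N of friction; stays where left. Blocked at about 0.002 until the catch is at least 5 mm down; beyond 0.032 the catch springs up behind it and locks it open. If let go in between, the catch jams half down under the bolt's arm
- catch (a joint): m the red catch has been pressed down: 0 = up, 0.012 = right down on its stop
- lid (a joint): rad the chest's lid is open; 0 = shut; hinged along the chest's +x edge; lies shut by its weight (0.5 kg)
- dark_mill: black pepper mill, dia. 50, 145 mm tall, loose on the worktop, origin under its centre; leave alone
- pale_mill: grey salt mill, dia. 50, 145 mm tall, loose on the worktop, origin under its centre; leave alone
- jam_jar: amber jam jar with red lid, dia. 60, 85 mm tall, loose on the worktop, origin under its centre; leave alone
- mug: blue mug, dia. 76, 90 mm tall, handle at its +y, loose on the chopping board, origin under its centre; leave alone
- egg_cup: white egg cup, dia. 44, 50 mm tall, standing loose on the chest's deck beyond the -y end of the lock; origin under its centre; leave alone
- spatula: wooden spatula lying on the chopping board, loose; leave alone

How it is judged:
By the outcome, as a careful person would: the job done as asked, in the order asked, and still so for the second after the job is handed in, with the robot touching nothing.
It also fails if it takes over 48 s, if anything falls off the work surface, if the arm or the gripper's body presses on something with over 40 N, if the wrist force passes 120 N, or if a joint passes its speed limit or range.

### The arm

A 6-joint arm with a two-finger parallel gripper is mounted at the origin on the work surface. World frame = base frame: x ahead of the robot, y to its left, z up, the work surface at z = 0. Lengths are in mm, angles in rad, forces in N, time in s.
With the tool pointing down it reaches from about 275 to 750 mm from the base axis. Payload 10.2 kg.
Tool frame: the origin (TCP) lies at the very end of the fingers, on their centre line; the grasp point (between the pads) lies 19 mm behind it; z points along the fingers, y is the line along which they close (so a half turn about z gives the same grasp; the last joint's range is limited). The gripper opens to 85 mm and grips with 20 to 120 N. Pads are 22 mm wide; open, the fingers measure 114 mm over their backs; the gripper's body (76 mm by 85 mm) begins 54 mm behind the grasp point. The pads swing forward as they close: fully open they stand 13 mm farther back than shut.
Start: joints at [-1.547, 0.313, 1.498, -0, 1.331, -0.223], TCP at [128.245, -509.101, 231.294] pointing down, gripper open.
Joint ranges: [-2.94, 2.94], [-0.97, 2.17], [0.19, 2.56], [-1.23, 4.37], [0.02, 3.11], [-2.88, 2.88]. Speed limits (rad/s): [2.39, 2.39, 3.01, 3.14, 3.14, 3.14].

### API

Orientations are given as a unit quaternion [w, x, y, z].
In Python, from rig import * gives the robot as it stands. The module is installed in compiled form; this text tells all that it offers.
- The arm moves only by the shell command python3 -m crank 'ROWS' [FORCE]. ROWS is JSON, a list that holds one entry, the list of rows, each a list of 7 numbers: the shift along the tool's x, y, z in units of 25 mm (1.0 is 25 mm), then the turn, a rotation vector about the tool's x, y, z in units of 8 degrees (1.0 is 8 degrees), then the finger opening in mm, from 0 to 85.4. A call has exactly 8 rows; each row shifts and turns the commanded pose from where the row before left it, along the tool's axes as they then stand; what a row does not reach is not made up. A row lasts 1/10 s, in which the tool goes at most 50 mm and 8.59 degrees, less where a joint would pass 70% of its speed; a pose out of reach is approached as far as the arm can. A call is refused whole if a number of a shift passes 1 or a number of a turn 1, either way. A call with a gripper value outside its range is refused whole. The fingers move at their own pace and stop on an object; FORCE is the grip in N (left out, the last holds). Time passes only in rows, so rows that do not move let the fingers close, or fill a call up. It gives the time, the measured TCP pose, the force, the opening and the grip force at its end, in the units of the state.
- sense(): the state, without advancing time (a new reading comes with each control period).
- capture(name): name is "scene" or "side" or "wrist"; returns the picture (420x560x3 uint8, blue, green, red); there is no depth.
- camera_model(name): a dict with "fx", "fy", "cx", "cy" (pixels), "world_from_camera" (4x4, takes a point from camera to world coordinates); the wrist camera has in their place "T_tool_cam" (4x4, takes a point from camera to tool coordinates, whose origin is the TCP and whose axes are the flange's). Camera axes: x right, y up, looking along -z (the intrinsics and any distortion apply to the point x, -y, -z); pixel columns grow to the right and rows downward; lengths in mm; the calibration is good to about 2 mm. A picture is of the moment at which its call begins: read the wrist's pose just before it. camera_model takes no time and is no camera call.
- finish_job(): hands the job in; it is judged then, once.
The state is a dict: "time_s": time; "joints": joint angles; "dq": joint speeds; "tau": joint torques, N m; "eef_pos": TCP position; "ee_rot": TCP orientation; "force": force on the tool from outside, world axes, zero at the start; "wrist_torque": the same for the moment, N m; "grip_width": opening from 0.0 (shut) to 1.0 (fully open); "grip_force": force on a finger pad.
Only numpy, scipy, OpenCV 4.12 (cv2) and the standard library are available. Lean on these libraries where they do the work, as an engineer would, in place of code of your own. Each camera call takes 0.05 s, during which the arm holds its last target. There are 200 camera calls.

## Working session

There is one attempt and no reset: what is moved stays moved. The work goes in short steps, Python scripts to look and compute and a shell command to move; the robot and the scene stay as the last step left them, time stands still between calls to the robot, and variables do not carry over. Pictures are saved under pics/ and viewed, at most 10 in all, crops included, and the job is handed in when it is done.

```bash
mkdir -p pics
python3 - <<'E'
from rig import *
import cv2,numpy as np
print(sense())
for n in("scene","side","wrist"):
    cv2.imwrite(f"pics/{n}0.png",capture(n)); m=camera_model(n)
    print(n,{k:(np.round(v,3).tolist()) for k,v in m.items() if not isinstance(v,str)})
E
```

```text
{'time_s': 0.0, 'joints': array([-1.54739980e+00,  3.13475952e-01,  1.49843871e+00, -1.52365150e-05,
        1.33101949e+00, -2.23391056e-01]), 'dq': array([ 7.06908753e-04,  4.30441264e-05,  3.75080344e-04,  7.51864671e-04,
        6.73115083e-04, -2.31564108e-03]), 'tau': array([ 8.01838505e-04, -4.12260962e+01, -2.59743011e+01, -1.21179673e-04,
        4.11675515e-03,  1.97198545e-05]), 'eef_pos': array([ 128.23502439, -508.82726882,  230.72119347]), 'ee_rot': array([-6.68134940e-04,  9.92396194e-01,  1.23082672e-01,  5.95990131e-05]), 'force': array([-0.39781057, -0.56141183,  0.61192624]), 'wrist_torque': array([ 0.0251278 , -0.03225297,  0.00111775]), 'grip_force': 0.0, 'grip_width': 1.004376391823462}
scene {'fx': 416.526, 'fy': 416.526, 'cx': 287.128, 'cy': 212.338, 'world_from_camera': [[-0.058, -0.844, 0.532, 1180.346], [0.998, -0.041, 0.044, 99.182], [-0.015, 0.534, 0.845, 1091.11], [0.0, 0.0, 0.0, 1.0]]}
side {'fx': 530.06, 'fy': 530.06, 'cx': 277.559, 'cy': 204.454, 'world_from_camera': [[0.958, 0.154, -0.243, 148.282], [-0.287, 0.578, -0.764, -1152.166], [0.023, 0.801, 0.598, 1084.055], [0.0, 0.0, 0.0, 1.0]]}
wrist {'fx': 350.542, 'fy': 350.542, 'cx': 273.783, 'cy': 210.352, 'T_tool_cam': [[0.001, 0.945, 0.328, 84.731], [1.0, -0.001, -0.001, -0.084], [-0.001, 0.328, -0.945, -143.964], [0.0, 0.0, 0.0, 1.0]]}
```

View pics/scene0.png

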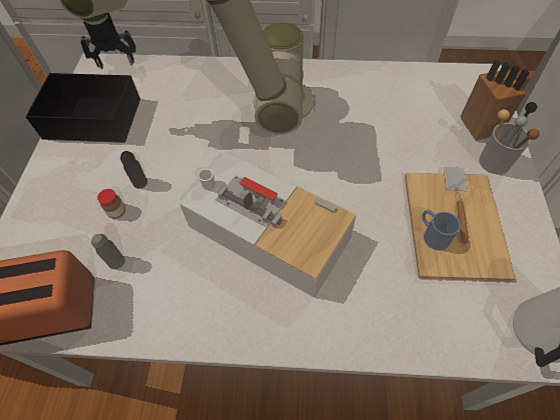

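View pics/side0.png

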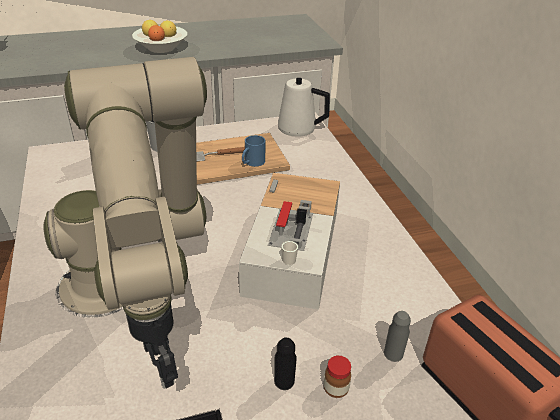

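The scene view shows the red paddle at about (258,188), the knob at (248,200), the egg cup at (206,178) and the lid on the right. The side view shows the paddle at (284,215), the knob at (302,214) and the egg cup at (290,252). Next I'll measure the paddle and the white and wood top.

```bash
cat > h.py <<'E'
import numpy as np,cv2
from scipy.spatial.transform import Rotation as R
def ray(m,uv,W=None):
    W=np.array(m["world_from_camera"]) if W is None else W
    d=np.array([(uv[0]-m["cx"])/m["fx"],-(uv[1]-m["cy"])/m["fy"],-1.])
    d=W[:3,:3]@d; return W[:3,3],d
def onz(m,uv,z,W=None):
    o,d=ray(m,uv,W); return o+d*(z-o[2])/d[2]
def toolT(s):
    T=np.eye(4);q=s["ee_rot"];T[:3,:3]=R.from_quat([q[1],q[2],q[3],q[0]]).as_matrix();T[:3,3]=s["eef_pos"];return T
def red(im):
    h=cv2.cvtColor(im,cv2.COLOR_BGR2HSV)
    return (((h[...,0]<6)|(h[...,0]>174))&(h[...,1]>150)&(h[...,2]>70)).astype(np.uint8)
def comps(mask,amin=60):
    c,_=cv2.findContours(mask,cv2.RETR_EXTERNAL,cv2.CHAIN_APPROX_NONE)
    return [k for k in c if cv2.contourArea(k)>amin]
E
python3 - <<'E'
from h import *; from rig import camera_model
for n in("scene","side"):
    im=cv2.imread(f"pics/{n}0.png");m=camera_model(n)
    for c in comps(red(im)):
        r=cv2.minAreaRect(c);print(n,np.round(r[0]),np.round(r[1]),onz(m,r[0],172).round(1))
        P=np.array([onz(m,p,172)[:2] for p in cv2.boxPoints(r)]);print(P.round(0).tolist())
im=cv2.imread("pics/scene0.png");cv2.imwrite("pics/s_crop.png",cv2.resize(im[155:300,170:365],None,fx=4,fy=4,interpolation=cv2.INTER_CUBIC))
E
```

```text
scene [106. 196.] [13. 17.] [ 572.8 -439.5  172. ]
[[571.0, -470.0], [539.0, -439.0], [575.0, -409.0], [606.0, -440.0]]
scene [258. 188.] [38.  8.] [527.2 -31.9 172. ]
[[514.0, -84.0], [489.0, -77.0], [541.0, 20.0], [564.0, 12.0]]
side [338. 367.] [22. 23.] [ 479.8 -551.7  172. ]
[[467.0, -520.0], [513.0, -533.0], [492.0, -582.0], [448.0, -570.0]]
side [284. 214.] [ 9. 27.] [523.6 -32.9 172. ]
[[486.0, -74.0], [543.0, 31.0], [563.0, 11.0], [506.0, -93.0]]
```

View pics/s_crop.png

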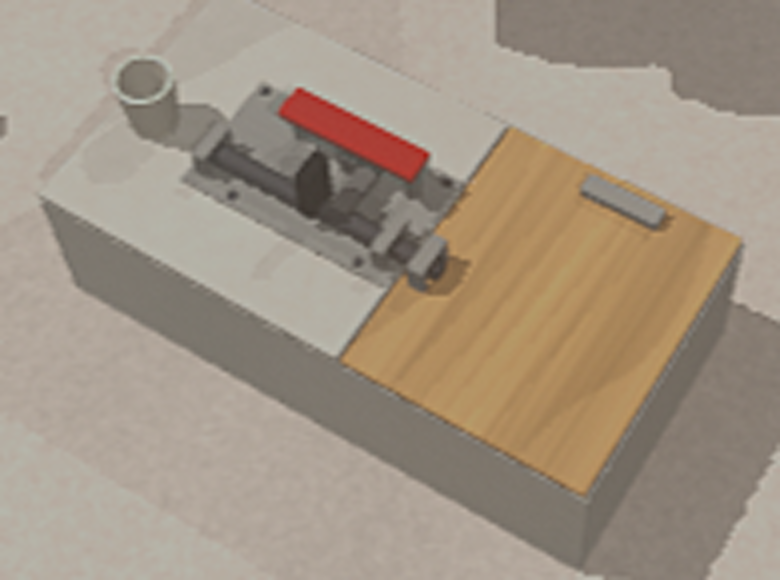

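The crop shows the paddle from (290,105) to (420,165), the knob at (313,185) and the egg cup at (146,95), left of the lock. Both cameras put the paddle centre near (525,-32), and the chest yaw is about -27.5°. First I'll raise and turn the tool so that tool y lies along chest x, then go over the lock.

```bash
python3 -m crank '[[[0,0,-0.3,0,0,-1,36],[0,0,-0.3,0,0,-1,36],[0,0,-0.3,0,0,-1,36],[0,0,-0.3,0,0,-1,36],[0,0,-0.3,0,0,-1,36],[0,0,-0.3,0,0,-1,36],[0,0,-0.3,0,0,-0.05,36],[0,0,-0.3,0,0,0,36]]]'
for a in 1 ; do :; done
python3 -m crank '[[[1,0.25,0,0,0,0,36],[1,0.25,0,0,0,0,36],[1,0.25,0,0,0,0,36],[1,0.25,0,0,0,0,36],[1,0.25,0,0,0,0,36],[1,0.25,0,0,0,0,36],[1,0.25,0,0,0,0,36],[1,0.25,0,0,0,0,36]]]'
```

```text
time_s: 0.95
eef_pos: [128.2, -509.0, 291.6]
ee_rot: [-0.0, 0.856, 0.518, 0.0]
force: [-0.7, 0.8, 0.0]
grip_width: 0.423
grip_force: 0.0
time_s: 1.75
eef_pos: [265.4, -353.8, 291.5]
ee_rot: [0.0, 0.856, 0.518, 0.0]
force: [-0.2, -0.5, -0.7]
grip_width: 0.424
grip_force: 0.0
```

```bash
python3 -m crank '[[[1,0.25,0,0,0,0,36],[1,0.25,0,0,0,0,36],[1,0.25,0,0,0,0,36],[1,0.25,0,0,0,0,36],[1,0.25,0,0,0,0,36],[1,0.25,0,0,0,0,36],[1,0.25,0,0,0,0,36],[1,0.25,0,0,0,0,36]]]'
python3 -m crank '[[[1,0.25,0,0,0,0,36],[1,0.25,0,0,0,0,36],[1,0.25,0,0,0,0,36],[1,0.25,0,0,0,0,36],[1,0.25,0,0,0,0,36],[1,0.25,0,0,0,0,36],[1,0.25,0,0,0,0,36],[0.8,0,0,0,0,0,36]]]'
python3 - <<'E'
from rig import *; from h import *
s=sense();im=capture("wrist");cv2.imwrite("pics/w1.png",im);T=toolT(s);np.save("T1.npy",T);print(T.round(3).tolist())
m=camera_model("wrist");W=T@np.array(m["T_tool_cam"])
for c in comps(red(im)):
    r=cv2.minAreaRect(c);P=np.array([onz(m,p,172,W)[:2] for p in cv2.boxPoints(r)])
    print(np.round(r[0]),np.round(r[1]),P.mean(0).round(1),P.round(1).tolist())
E
```

```text
time_s: 2.55
eef_pos: [402.0, -199.4, 291.5]
ee_rot: [0.0, 0.856, 0.518, 0.0]
force: [0.1, -0.3, -0.1]
grip_width: 0.421
grip_force: 0.0
time_s: 3.35
eef_pos: [531.0, -46.4, 291.2]
ee_rot: [-0.0, 0.856, 0.518, -0.0]
force: [0.6, 0.4, -0.2]
grip_width: 0.421
grip_force: 0.0
[[0.464, 0.886, -0.0, 531.024], [0.886, -0.464, 0.0, -46.45], [0.0, -0.0, -1.0, 291.201], [0.0, 0.0, 0.0, 1.0]]
[256. 186.] [134.  34.] [523.4 -31.4] [[538.2, 21.7], [560.2, 10.3], [510.1, -85.4], [485.1, -72.3]]
```

View pics/w1.png

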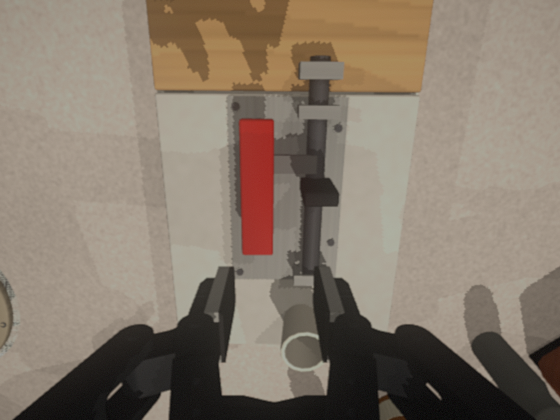

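The wrist view shows the paddle at cols 240–273, rows 119–255, the knob at about (320,190) and the gap before the lid at row 94, nearly level. I'll check the knob prediction and compute the offsets.

Run:
```python
from rig import camera_model; from h import *
T=np.load("T1.npy");m=camera_model("wrist");W=T@np.array(m["T_tool_cam"])
im=cv2.imread("pics/w1.png")
# level tests: lid gap edge at z=130, paddle sides at z=172
a,b=onz(m,(165,93),130,W),onz(m,(412,95),130,W);d=b-a;print("yaw gap",np.degrees(np.arctan2(d[1],d[0])),np.linalg.norm(d))
k=(red(im)>0);
for side in(0,1):
    pts=[]
    for r in range(130,245,5):
        c=np.where(k[r,200:300])[0]+200; pts.append(onz(m,((c.min(),c.max()+1)[side],r),172,W)[:2])
    l=cv2.fitLine(np.float32(pts),cv2.DIST_L2,0,.01,.01).ravel();print("side",side,np.degrees(np.arctan2(l[1],l[0]))%180-90,l[2:])
Wi=np.linalg.inv(W)
def px(p):
    q=Wi@np.r_[p,1];return np.round([m["cx"]+m["fx"]*q[0]/-q[2],m["cy"]-m["fy"]*q[1]/-q[2]],1)
y=np.radians(-27.6);ex=np.array([np.cos(y),np.sin(y),0]);ey=np.array([-np.sin(y),np.cos(y),0])
rr,cc=np.where(k[110:270,200:300]);rt=[onz(m,(256,r),172,W) for r in (rr.min()+110,rr.max()+111)];print("ends",rt)
P=np.array([523.4,-31.4,172])
for z in(190,150):
    for dx,dy in((-13,6),(13,6),(13,-6),(-13,-6)):print(z,px(P+ex*(48+dx)+ey*dy+[0,0,z-172]))
g=P+24*ex+23*ey;e=(g-T[:3,3]);print("goal",g,"tool",(T[:3,:3].T@e).round(1))
cv2.imwrite("pics/w1c.png",cv2.resize(im[90:290,220:370],None,fx=3,fy=3,interpolation=cv2.INTER_CUBIC))
```

```text
yaw gap -28.02925914956984 204.1405786896368
side 0 -28.03307 [514.67566  -22.955849]
side 1 -28.420063 [536.9861   -34.618824]
ends [array([549.21219564,  16.0078097 , 172.        ]), array([497.1796283 , -79.65247679, 172.        ])]
190 [302.9 189.2]
190 [338.8 189.2]
190 [337.8 204.9]
190 [302.5 204.9]
150 [299.1 176.1]
150 [330.3 176.2]
150 [329.6 190. ]
150 [298.8 190. ]
goal [555.32469471 -22.13642252 172.        ] tool [ 32.8  10.3 119.2]
```

View pics/w1c.png

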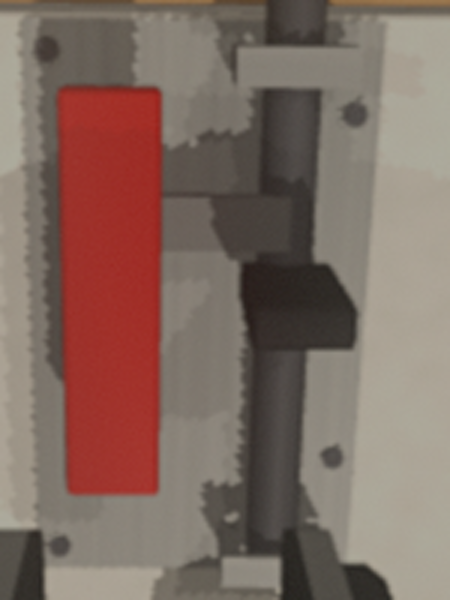

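The crop shows the knob's top face at about cols 305–339, rows 193–206. I predicted 303–339, 189–205, so the model agrees to within about 2 mm. Now align and descend to just above the paddle.

```bash
python3 -m crank '[[[0.66,0.2,0,0,0,0.05,36],[0.66,0.2,0,0,0,0,36],[0,0,1,0,0,0,36],[0,0,1,0,0,0,36],[0,0,1,0,0,0,36],[0,0,1,0,0,0,36],[0,0,0.4,0,0,0,36],[0,0,0,0,0,0,36]]]'
python3 - <<'E'
from rig import *; from h import *
s=sense();print(s["eef_pos"],s["force"]);im=capture("wrist");sd=capture("side")
cv2.imwrite("pics/c2.png",np.hstack([cv2.resize(im[150:420,130:430],(400,360)),cv2.resize(sd[150:270,220:353],(400,360),interpolation=cv2.INTER_CUBIC)]))
E
```

```text
time_s: 4.2
eef_pos: [553.9, -23.0, 180.6]
ee_rot: [-0.001, 0.857, 0.515, -0.001]
force: [-0.5, 0.2, -0.0]
grip_width: 0.42
grip_force: 0.0
[553.91469566 -22.98664286 180.57453625] [-0.48676785  0.22545631 -0.01246437]
```

View pics/c2.png

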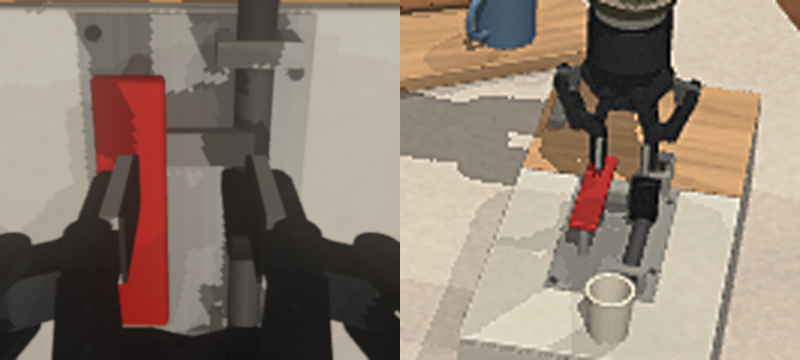

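The left half (wrist view) shows the left finger over the paddle at about (118,200) and the right finger over the rod on the knob's +y side. The side view on the right agrees. Press slowly, watching the force.

```bash
python3 -m crank '[[[0,0,0.1,0,0,0,36],[0,0,0.1,0,0,0,36],[0,0,0.1,0,0,0,36],[0,0,0.1,0,0,0,36],[0,0,0.1,0,0,0,36],[0,0,0,0,0,0,36],[0,0,0,0,0,0,36],[0,0,0,0,0,0,36]]]'
```

```text
time_s: 5.1
eef_pos: [554.4, -22.8, 169.1]
ee_rot: [0.0, 0.857, 0.516, 0.0]
force: [-0.1, 0.7, 3.8]
grip_width: 0.423
grip_force: 2.1
```

```bash
python3 -m crank '[[[0,0,0.1,0,0,0,36],[0,0,0.1,0,0,0,36],[0,0,0.1,0,0,0,36],[0,0,0,0,0,0,36],[0,0,0,0,0,0,36],[0,0,0,0,0,0,36],[0,0,0,0,0,0,36],[0,0,0,0,0,0,36]]]'
python3 -m crank '[[[0,0,0.05,0,0,0,36],[0,0,0.05,0,0,0,36],[0,0,0.05,0,0,0,36],[0,0,0,0,0,0,36],[0,0,0,0,0,0,36],[0,0,0,0,0,0,36],[0,0,0,0,0,0,36],[0,0,0,0,0,0,36]]]'
```

```text
time_s: 5.9
eef_pos: [554.5, -22.8, 161.7]
ee_rot: [0.0, 0.857, 0.516, 0.0]
force: [-1.2, 1.0, 8.1]
grip_width: 0.421
grip_force: 3.4
time_s: 6.7
eef_pos: [554.6, -22.8, 158.8]
ee_rot: [0.0, 0.857, 0.516, 0.001]
force: [-3.2, 1.9, 14.1]
grip_width: 0.421
grip_force: 6.7
```

Run:
```python
from rig import *; from h import *
b=capture("side");c=capture("scene");cv2.imwrite("pics/side3.png",b);cv2.imwrite("pics/scene3.png",c)
ey=np.array([np.sin(np.radians(28)),np.cos(np.radians(28)),0]);ex=np.array([ey[1],-ey[0],0]);P=np.array([523.4,-31.4,172])-ey*55-ey*1
for n,i0,i1 in(("side",cv2.imread("pics/side0.png"),b),("scene",cv2.imread("pics/scene0.png"),c)):
    m=camera_model(n);Wi=np.linalg.inv(m["world_from_camera"])
    px=lambda p:(lambda q:np.round([m["cx"]+m["fx"]*q[0]/-q[2],m["cy"]-m["fy"]*q[1]/-q[2]],1))(Wi@np.r_[p,1])
    print(n,"pred end",px(P),px(P-[0,0,12]))
    for i in(i0,i1):
        k=red(i)[150:260,220:330];r,cc=np.where(k);print(r.min()+150,r.max()+150,cc.min()+220,cc.max()+220,k.sum(), [ (int(v)+220,int(r[cc==v].max())+150) for v in np.unique(cc)][:14])
h=lambda i:cv2.resize(i,(400,420),interpolation=cv2.INTER_CUBIC)
cv2.imwrite("pics/c3.png",np.hstack([h(b[190:253,262:322]),h(c[165:228,220:280])]))
```

```text
side pred end [279.9 225.6] [279.8 229. ]
201 226 276 291 241 [(276, 225), (277, 225), (278, 225), (279, 226), (280, 226), (281, 226), (282, 226), (283, 226), (284, 226), (285, 225), (286, 222), (287, 219), (288, 216), (289, 212)]
205 230 276 291 202 [(276, 228), (277, 229), (278, 229), (279, 229), (280, 229), (281, 229), (282, 229), (283, 230), (284, 230), (285, 228), (286, 225), (287, 221), (288, 218), (289, 215)]
scene pred end [241.4 178.4] [241.9 181. ]
177 199 240 276 306 [(240, 183), (241, 183), (242, 184), (243, 184), (244, 185), (245, 185), (246, 186), (247, 186), (248, 187), (249, 187), (250, 188), (251, 188), (252, 189), (253, 189)]
180 201 240 276 115 [(240, 185), (241, 186), (242, 186), (243, 187), (244, 188), (245, 187), (259, 195), (260, 196), (261, 196), (262, 197), (263, 197), (264, 198), (265, 198), (266, 199)]
```

View pics/c3.png

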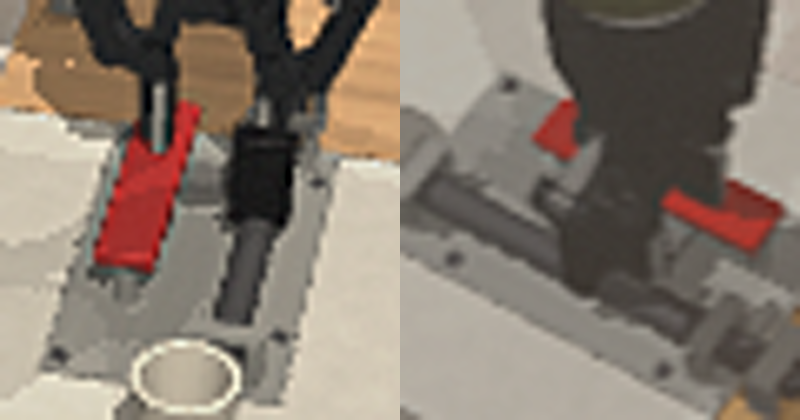

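Left (side view): the paddle end has dropped 3.5 px, where 12 mm predicts 3.4 px, so the catch is right down. Right (scene view): the other finger is behind the knob. Now push towards -y.

```bash
python3 -m crank '[[[-0.15,0,0,0,0,0,36],[-0.15,0,0,0,0,0,36],[-0.15,0,0,0,0,0,36],[-0.15,0,0,0,0,0,36],[-0.15,0,0,0,0,0,36],[-0.15,0,0,0,0,0,36],[-0.15,0,0,0,0,0,36],[-0.15,0,0,0,0,0,36]]]'
```

```text
time_s: 7.6
eef_pos: [541.7, -48.2, 159.0]
ee_rot: [0.0, 0.857, 0.516, 0.003]
force: [4.4, 8.9, 11.3]
grip_width: 0.421
grip_force: 6.2
```

```bash
python3 -m crank '[[[-0.1,0,0.01,0,0,0,36],[-0.1,0,0.01,0,0,0,36],[-0.1,0,0.01,0,0,0,36],[-0.1,0,0.01,0,0,0,36],[-0.1,0,0,0,0,0,36],[-0.1,0,0,0,0,0,36],[0,0,0,0,0,0,36],[0,0,0,0,0,0,36]]]'
python3 - <<'E'
from rig import *; from h import *
c=capture("side");w=capture("wrist");cv2.imwrite("pics/side4.png",c)
k=red(c)[150:260,220:330];r,cc=np.where(k);print(r.max()+150)
cv2.imwrite("pics/c4.png",np.hstack([cv2.resize(c[190:253,262:322],(400,420),interpolation=cv2.INTER_CUBIC),cv2.resize(w[150:420,140:397],(400,420))]))
E
```

```text
time_s: 8.4
eef_pos: [535.2, -61.2, 158.8]
ee_rot: [0.001, 0.857, 0.516, 0.003]
force: [3.1, 10.9, 17.0]
grip_width: 0.421
grip_force: 9.0
230
```

View pics/c4.png

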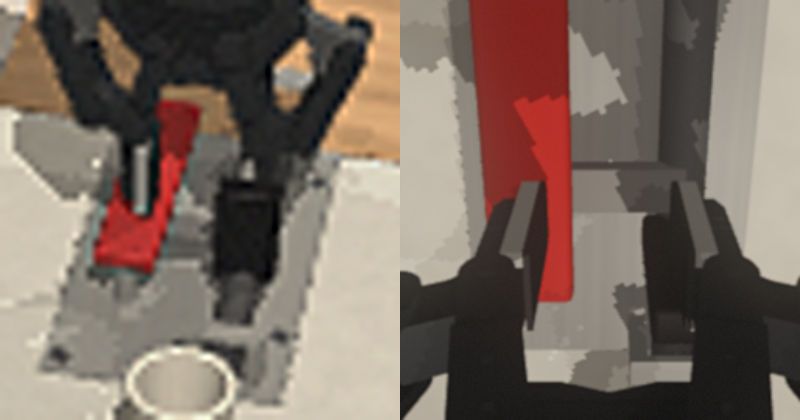

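The side view shows the knob moved towards -y, and the paddle is still down (bottom row 230). Tool travel is 43 mm, so the bolt is out about 35 mm. Push on in small steps to the stop.

```bash
python3 -m crank '[[[-0.05,0,0,0,0,0,36],[-0.05,0,0,0,0,0,36],[-0.05,0,0,0,0,0,36],[0,0,0,0,0,0,36],[0,0,0,0,0,0,36],[0,0,0,0,0,0,36],[0,0,0,0,0,0,36],[0,0,0,0,0,0,36]]]'
```

```text
time_s: 9.3
eef_pos: [533.8, -63.9, 158.8]
ee_rot: [0.001, 0.857, 0.516, 0.004]
force: [5.8, 14.6, 15.5]
grip_width: 0.422
grip_force: 10.4
```

```bash
python3 -m crank '[[[-0.05,0,0,0,0,0,36],[-0.05,0,0,0,0,0,36],[0,0,0,0,0,0,36],[0,0,0,0,0,0,36],[0,0,0,0,0,0,36],[0,0,0,0,0,0,36],[0,0,0,0,0,0,36],[0,0,0,0,0,0,36]]]'
```

```text
time_s: 10.1
eef_pos: [533.6, -64.1, 158.8]
ee_rot: [-0.0, 0.856, 0.517, 0.006]
force: [12.8, 25.9, 15.2]
grip_width: 0.422
grip_force: 17.7
```

```bash
python3 -m crank '[[[-0.05,0,0,0,0,0,36],[0,0,0,0,0,0,36],[0,0,0,0,0,0,36],[0,0,0,0,0,0,36],[0,0,0,0,0,0,36],[0,0,0,0,0,0,36],[0,0,0,0,0,0,36],[0,0,0,0,0,0,36]]]'
python3 - <<'E'
from rig import *; from h import *
ey=np.array([np.sin(np.radians(28)),np.cos(np.radians(28)),0]);ex=np.array([ey[1],-ey[0],0]);P=np.array([523.4,-31.4,190])+48*ex-2*ey
c=capture("side");m=camera_model("side");Wi=np.linalg.inv(m["world_from_camera"])
px=lambda p:(lambda q:np.round([m["cx"]+m["fx"]*q[0]/-q[2],m["cy"]-m["fy"]*q[1]/-q[2]],1))(Wi@np.r_[p,1])
for t in(0,35,40):print(t,px(P-ey*(6+t)))
for n,i in((0,cv2.imread("pics/side0.png")),(1,cv2.imread("pics/side4.png")),(2,c)):
    g=cv2.cvtColor(i,cv2.COLOR_BGR2GRAY);print(n,[(r,g[r,290:308].tolist()) for r in range(206,244,3)] if 0 else [ (x,g[206:246,x].tolist()) for x in (299,)])
E
```

```text
time_s: 10.9
eef_pos: [533.6, -64.2, 158.9]
ee_rot: [-0.0, 0.856, 0.517, 0.007]
force: [17.8, 31.0, 13.2]
grip_width: 0.421
grip_force: 21.1
0 [300.4 212.3]
35 [298.3 220. ]
40 [298.  221.1]
0 [(299, [155, 155, 92, 16, 27, 39, 27, 30, 27, 25, 25, 28, 24, 24, 22, 23, 34, 75, 72, 72, 84, 83, 83, 81, 81, 80, 79, 71, 69, 61, 55, 48, 63, 158, 154, 145, 120, 112, 111, 107])]
1 [(299, [36, 35, 23, 36, 34, 35, 36, 40, 130, 145, 147, 22, 26, 52, 21, 25, 23, 26, 28, 26, 27, 26, 22, 24, 24, 65, 72, 65, 71, 63, 58, 45, 68, 152, 149, 141, 122, 116, 116, 116])]
2 [(299, [40, 41, 31, 39, 38, 35, 33, 34, 32, 89, 134, 98, 20, 23, 43, 23, 26, 27, 28, 28, 25, 23, 30, 28, 26, 24, 79, 67, 73, 64, 58, 49, 67, 155, 148, 140, 123, 116, 117, 117])]
```

It's on the hard stop: the force rises without any travel, and the knob has shifted 9 px where 40 mm predicts 8.8. Back off the knob while still pressing, then lift off slowly.

```bash
python3 -m crank '[[[0.1,0,0,0,0,0,36],[0.1,0,0,0,0,0,36],[0.1,0,0,0,0,0,36],[0,0,-0.1,0,0,0,36],[0,0,-0.1,0,0,0,36],[0,0,-0.1,0,0,0,36],[0,0,-0.2,0,0,0,36],[0,0,-0.2,0,0,0,36]]]'
python3 -m crank '[[[0,0,-0.3,0,0,0,36],[0,0,-0.5,0,0,0,36],[0,0,-0.8,0,0,0,36],[0,0,-1,0,0,0,36],[0,0,-1,0,0,0,36],[0.5,0,-1,0,0,0,36],[0.5,0,-0.5,0,0,0,36],[0,0,0,0,0,0,36]]]'
python3 - <<'E'
from rig import *; from h import *
c=capture("side");w=capture("wrist");s=sense();print(s["eef_pos"],s["force"])
k=red(c)[150:260,220:330];r,cc=np.where(k);print(r.min()+150,r.max()+150)
g=cv2.cvtColor(c,cv2.COLOR_BGR2GRAY);print(g[206:246,299].tolist())
cv2.imwrite("pics/c5.png",np.hstack([cv2.resize(c[180:260,252:328],(400,420),interpolation=cv2.INTER_CUBIC),cv2.resize(w[20:400,100:462],(400,420))]))
E
```

```text
time_s: 11.75
eef_pos: [533.3, -62.7, 174.1]
ee_rot: [-0.0, 0.857, 0.516, -0.0]
force: [0.2, 0.7, -0.4]
grip_width: 0.422
grip_force: 0.0
time_s: 12.55
eef_pos: [545.7, -39.6, 303.7]
ee_rot: [0.001, 0.856, 0.517, 0.001]
force: [0.7, -0.5, 0.0]
grip_width: 0.425
grip_force: 0.0
[544.67727151 -40.49385411 301.07568291] [-0.63674351  0.52670718 -0.31184075]
201 226
[158, 155, 116, 112, 115, 115, 116, 118, 141, 147, 65, 57, 20, 28, 42, 28, 23, 27, 27, 27, 22, 27, 26, 28, 28, 26, 77, 68, 72, 65, 57, 48, 66, 153, 150, 139, 123, 116, 119, 116]
```

View pics/c5.png

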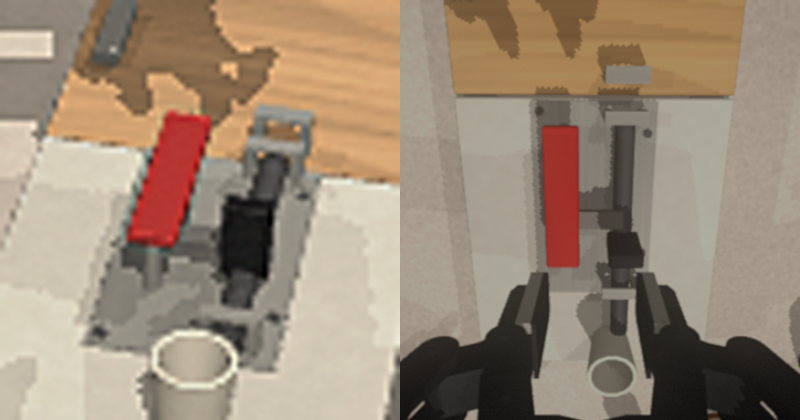

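The paddle is fully up again (rows 201–226, as at the start). The knob is fully drawn, the rod is out of the keeper and the egg cup is untouched. The arm is clear.

```bash
python3 -c "
from rig import *
print(finish_job())"
```

```text
the job is handed in; nothing more can be done
None
```

The chest is unbolted: I held the catch right down and drew the bolt to its stop, the catch sprang back up to lock it open, and I handed the job in at about 12.7 s with the arm clear and the lid shut; the judge's verdict was not shown.

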